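Click the guide tube onto the clamped level sensor

ROBOT

A 7-joint arm with a two-finger parallel gripper is mounted at the origin on the work surface. World frame = base frame: x ahead of the robot, y to its left, z up, the work surface at z = 0. Lengths are in m, angles in rad, forces in N, time in s.
With the tool pointing down it reaches from about 0.4 to 0.875 m from the base axis. Payload 6.5 kg.
Tool frame: the origin (TCP) lies at the very end of the fingers, on their centre line; the grasp point (between the pads) lies 19 mm behind it (bot.hold_point_z is the distance from the TCP to the grasp point, in m); z points along the fingers, y is the direction in which the jaws open and shut (so a half turn about z gives the same grasp; the last joint's range is limited). The gripper opens to 88 mm and grips with 3 to 60 N. Pads are 18 mm wide; open, the fingers measure 123 mm over their backs; the gripper's body (75 mm by 187 mm) begins 45 mm behind the grasp point.
Start: joints at [-1.192, 0.536, -0.004, 1.538, 0.003, 1.067, -0.071], TCP at [0.28, 0.587, 0.239] pointing down, gripper open.
Joint ranges: [-2.7, 2.7], [-0.37, 2.16], [-1.27, 1.26], [0.24, 2.4], [-1.31, 4.45], [0.19, 1.91], [-2.76, 2.76]. Speed limits (rad/s): [2.39, 2.39, 3.14, 3.14, 3.14, 3.14, 3.14].

INTERFACE

Orientations are given as a unit quaternion [x, y, z, w].
In Python, from rig import monitor, eyes, hand_in, bot gives the robot as it stands.
- The arm moves only by the shell command python3 -m crank 'ROWS' [FORCE]. ROWS is JSON, a list of rows, each an object with "linear": the shift along the tool's x, y, z in mm, a list of three; "delta_rot": the turn, a rotation vector about the tool's x, y, z in rad, a list of three; "fingers": the opening in per cent of the stroke, from 0 (shut) to 100 (fully open). A call has 1 to 8 rows; each row shifts and turns the commanded pose from where the row before left it, along the tool's axes as they then stand; what a row does not reach is not made up. A row lasts 1/8 s, in which the tool goes at most 62.5 mm and 10.7 degrees, less where a joint would pass 70% of its speed; a pose out of reach is approached as far as the arm can. A call is refused whole if a number of a shift passes 62.5 or a number of a turn 0.188, either way. A call with a gripper value outside its range is refused whole. The fingers move at their own pace and stop on an object; FORCE is the grip in N (left out, the last holds). Time passes only in rows, so rows that do not move let the fingers close. It gives the time, the measured TCP pose, the force and the opening at its end, in the units of the state.
- monitor.state(): the state, without advancing time (a new reading comes with each control period).
- eyes.get_image(name): name is "scene" or "side" or "wrist"; returns the picture (480x640x3 uint8, red, green, blue); there is no depth.
- eyes.camera_params(name): a dict with "fx", "fy", "cx", "cy" (pixels), "dist" ([k1, k2, p1, p2, k3] as OpenCV has them; the pictures are not rectified), "R" (3x3) and "t" (3): a world point X has camera coordinates R X + t. Camera axes: x right, y down, z forward; pixel columns grow to the right and rows downward; lengths in m; the calibration is good to about 2 mm. A picture is of the moment at which its call begins: read the wrist's pose just before it. camera_params takes no time and is no camera call; for the wrist camera it gives the pose at the moment of the call.
- hand_in(): hands the job in, once; it reports no verdict.
Trained networks look in the newest picture that a camera, given by its name, has taken for a name from the list of things; names that differ only in an ending like _2 or _b are one class to them, and where a whole thing is asked for, a point or a joint stands for the part that bears it (a point fixed in the world has none). Each returns a list of dicts, best first, with "score" (0 to 1); they miss things now and then, are a little off and sometimes report something else, mostly with a low value. They report only what shows in the picture. A call takes as long as a camera call. They do not tell look-alikes from the thing itself.
- eyes.spot_in(camera, name): "position" ([x, y, z] in m, in world coordinates, good to about 4 mm: the middle of the surface that is visible of it).
The state is a dict: "t": time; "joint_pos": joint angles; "qd": joint speeds; "effort": joint torques, N m; "ee_pos": TCP position; "eef_rot": TCP orientation; "force": force on the tool from outside, world axes, zero at the start; "wrist_torque": the same for the moment, N m; "width": opening from 0.0 (shut) to 1.0 (fully open).
Only numpy, scipy, OpenCV 4.12 (cv2) and the standard library are available. Lean on these libraries where they do the work, as an engineer would, in place of code of your own. Each camera call takes 0.05 s, during which the arm holds its last target.

TASK

Pick up the square guide tube that stands on its flared mouth and slide it, mouth down and with its hole on the same side as the spring button, over the square stub of the clamped level sensor until the button pops out through the hole. Push gently (about 25 N at the very most) and stop when it clicks: do not force the tube any further. Then let go of it and leave the loose parts round about where they are.

Things in the scene. Friction and masses are not known exactly. Their poses are not given: they have to be found in the camera images.
- tube_mid (a point): Loose plain stainless steel guide tube, about 220 g, square, 28 mm outside, 22 mm bore right through, 106 mm tall, standing on its flared mouth (42 x 42 mm foot; bore flares from 22 mm at 13 mm above the mouth to 36 mm at the mouth). The point is its centre, 53 mm above the mouth; +z from mouth to plain end (up), +x out of the one face with the hole. Faces +y and -y are plain.
- tube_hole (a point): Point on the tube's axis at the height of the hole's middle, 38 mm above the mouth; axes as tube_mid. The hole is 12 mm wide and 10.5 mm high, through the 3 mm wall of the +x face only.
- sensor: Fixed fixture: steel plate (120 x 250 x 8 mm), on it the grey level sensor body lying flat (64 x 115 mm, top 42 mm above the table), held by a closed cast iron toggle clamp at its -y end (90 mm high). Origin on the table, on the stub's axis; +z up, +x the side the button looks to. A square steel stub, 20 mm, parallel to these axes, stands up from the gland nut; the tube has 1 mm play all round.
- gland (a point): Centre of the gland nut's top on the sensor body, 56 mm above the table, on the stub's axis, axes as sensor. The stub is set by hand and stands out differently each time: its top is 76 to 106 mm above this point, the button's axis always 30 mm below the stub's top (46 to 76 mm above this point); the setting is not given. It is held fast. The tube never reaches the gland.
- button (a joint): Spring button in the stub's +x face: brass pin, 8 mm in diameter, round head. 0 = out (7.5 mm proud of the stub), grows as pushed in; about 0.005 m under the tube's wall (7 N). The flared mouth pushes it in at up to 15 N of downward push; sliding on takes less. In the hole it springs back to 0, drawing the tube down its last 3 mm, stands 3 mm proud and locks the tube (1 mm play): pushing on comes up hard.
- spacer_mid (a point): Bystander: green anodized spacer, flanged spool 28 mm in diameter, 34 mm tall, upright; the point is its centre.
- float_mid (a point): Bystander: frosted glass float, 40 mm in diameter, 44 mm tall, upright; the point is its centre.
- flange_mid (a point): Bystander: stainless flange ring, 56 mm across, 8 mm thick, lying flat; the point is its centre.
- grommet_mid (a point): Bystander: black rubber grommet, 38 mm across, 13 mm thick, lying flat; the point is its centre.
Things that resemble listed ones, but are neither listed nor needed, are in the scene too. What is meant by the part that bears tube_mid is not blue, and is the smaller of those in its own colour.

How it is judged:
On the way:
1. the tube is over the stub with the button pushed in under its wall (value of joint button above 0.0035 m and horizontal distance between tube_hole and gland below 0.006 m and z of tube_hole in the frame of gland above 0.052 m), for 0.1 s.
At the end, for the whole second after the job is handed in: The tube is on the stub, upright within 0.08 rad and square with it within 0.15 rad, its axis within 4 mm of the gland's centre, the hole's middle 41 to 79 mm above the gland (where the button is), the button sprung out through the hole (within 1.5 mm of fully out), the tube released and at rest (value of joint button below 0.0015 m and horizontal distance between tube_hole and gland below 0.004 m and z of tube_hole in the frame of gland between 0.041 and 0.079 m and angle between tube_mid's own z axis and vertical below 0.08 rad and angle between the x axis of tube_mid and the x axis of sensor, either way round below 0.15 rad and linear speed of tube below 0.01 m/s); the robot touches nothing.
It fails at once if the tube is forced: it presses on the sensor, stub or button with more than 32 N (contact force between tube and sensor above 32 N).
It fails at once if the spacer is shoved more than 20 mm (distance of spacer_mid from where it was at the start of the episode above 0.02 m).
It fails at once if the float is shoved more than 20 mm (distance of float_mid from where it was at the start of the episode above 0.02 m).
It fails at once if the flange is shoved more than 20 mm (distance of flange_mid from where it was at the start of the episode above 0.02 m).
It fails at once if the grommet is shoved more than 20 mm (distance of grommet_mid from where it was at the start of the episode above 0.02 m).
It also fails if it takes over 58 s, if anything falls off the work surface, if the arm or the gripper's body presses on something with over 40 N, if the wrist force passes 120 N, or if a joint passes its speed limit or range.

## Working session

There is one attempt and no reset: what is moved stays moved. The work goes in short steps, Python scripts to look and compute and a shell command to move; the robot and the scene stay as the last step left them, time stands still between calls to the robot, and variables do not carry over. Pictures are saved under pics/ and viewed, and the job is handed in when it is done.

```bash
ls; mkdir -p pics; python3 - <<'E'
from rig import monitor, eyes, bot
import cv2
print(monitor.state()); print(bot.hold_point_z)
for n in ["scene","side","wrist"]:
    im=eyes.get_image(n); cv2.imwrite(f"pics/{n}0.png",im[:,:,::-1])
    p=eyes.camera_params(n); print(n,p)
    for k in ["tube_mid","tube_hole","gland","button","sensor","spacer_mid","float_mid","flange_mid","grommet_mid"]:
        try: print(k,[(([round(float(v),3) for v in d['position']]),round(d['score'],2)) for d in eyes.spot_in(n,k)])
        except Exception as e: print(k,e)
print(monitor.state()['t'])
E
```

```text
pics
{'t': 0.0, 'joint_pos': array([-1.19220889,  0.53717257, -0.00443351,  1.53879093,  0.00259258,
        1.06731298, -0.07120462]), 'qd': array([-0.00064548, -0.00024744, -0.00032737, -0.00101171, -0.00089719,
       -0.0015603 , -0.00116542]), 'effort': array([ 8.63882378e-04, -5.70990407e+01,  9.90929157e-01, -2.51604098e+01,
       -5.62554225e-02,  1.77226908e-02,  1.40850652e-04]), 'ee_pos': array([0.27943729, 0.58622512, 0.23786703]), 'eef_rot': array([ 2.20536087e-01,  9.75378455e-01, -8.29480494e-04, -1.26298042e-04]), 'force': array([-0.26155696,  0.59158411,  0.46762112]), 'wrist_torque': array([0.04000651, 0.0240972 , 0.00957381]), 'width': 1.0042124340105403}
0.0187
scene {'fx': 539.6788634828943, 'fy': 539.6788634828943, 'cx': 324.1181258262461, 'cy': 234.77071281615235, 'dist': array([-0.04583936,  0.        ,  0.        ,  0.        ,  0.        ]), 'R': array([[ 0.02170212,  0.99952284,  0.02197974],
       [ 0.63834654,  0.00306674, -0.769743  ],
       [-0.76944311,  0.03073574, -0.6379754 ]]), 't': array([-0.10427359, -0.26145433,  1.13334338])}
tube_mid [([0.5
[... 1290 characters left out ...]
]
float_mid [([0.411, 0.028, 0.03], 0.89)]
flange_mid [([0.696, 0.104, 0.009], 0.66), ([0.574, -0.142, 0.022], 0.22)]
grommet_mid [([0.402, 0.168, 0.007], 0.72)]
wrist {'fx': 390.9766998239406, 'fy': 390.9766998239406, 'cx': 314.4048546676124, 'cy': 241.67265664475377, 'dist': array([0.02935361, 0.        , 0.        , 0.        , 0.        ]), 'R': array([[ 4.29182700e-01,  9.03217534e-01, -5.44399079e-04],
       [ 8.65969168e-01, -4.11311904e-01,  2.84464265e-01],
       [ 2.56709194e-01, -1.22558574e-01, -9.58686490e-01]]), 't': array([-0.65046879, -0.04083813,  0.38959523])}
tube_mid []
tube_hole []
gland []
button []
sensor []
spacer_mid []
float_mid []
flange_mid []
grommet_mid []
1.5
```

View pics/scene0.png

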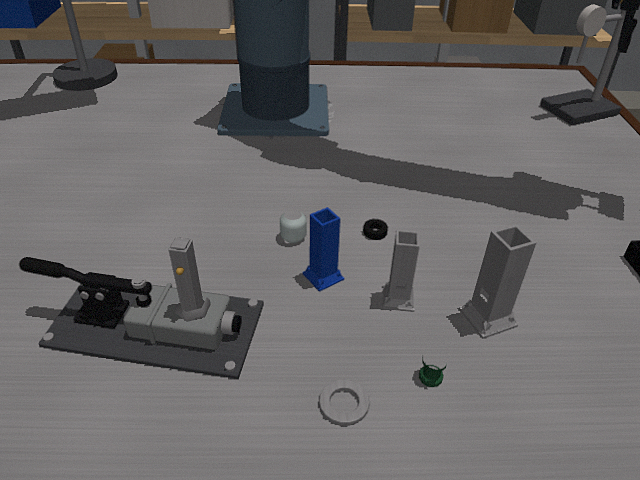

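View pics/side0.png

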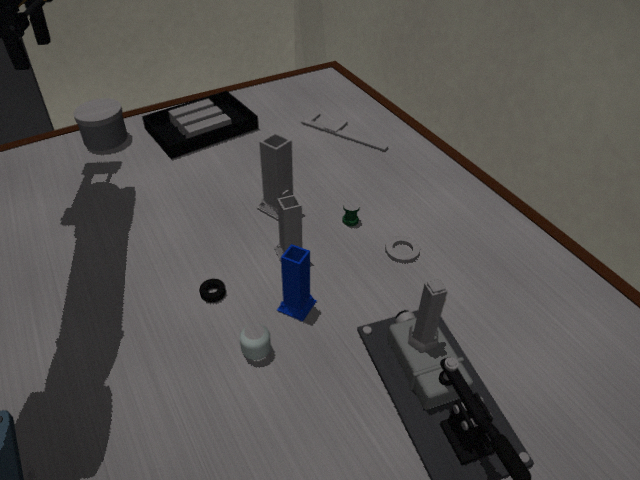

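View pics/wrist0.png

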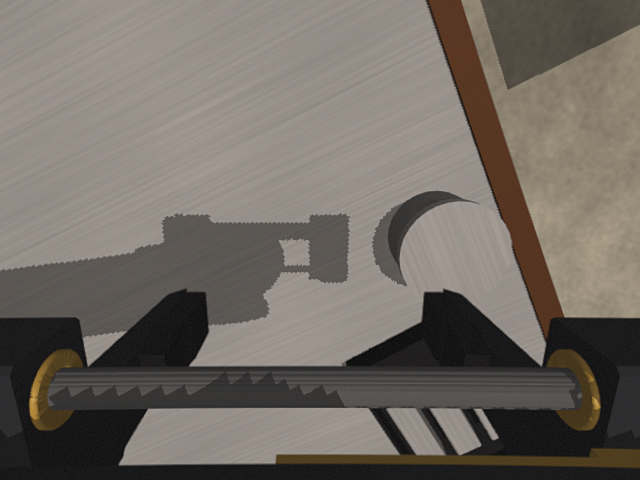

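The target is the smaller grey tube, at scene (402,270) and side (290,225). The blue tube and the larger grey one are look-alikes. The brass button shows at scene (180,270), facing the scene camera. I'll zoom in to find the hole and the yaws.

```bash
python3 - <<'E'
import cv2,numpy as np
a=cv2.imread('pics/scene0.png');b=cv2.imread('pics/side0.png')
c=lambda i,x,y,w,h:cv2.resize(i[y:y+h,x:x+w],(400,600),interpolation=cv2.INTER_CUBIC)
cv2.imwrite('pics/z1.png',np.hstack([c(a,370,220,64,96),c(b,255,185,72,108)]))
cv2.imwrite('pics/z2.png',np.hstack([c(a,140,230,80,120),c(b,390,270,80,120)]))
E
```

```text
(no output)
```

View pics/z1.png

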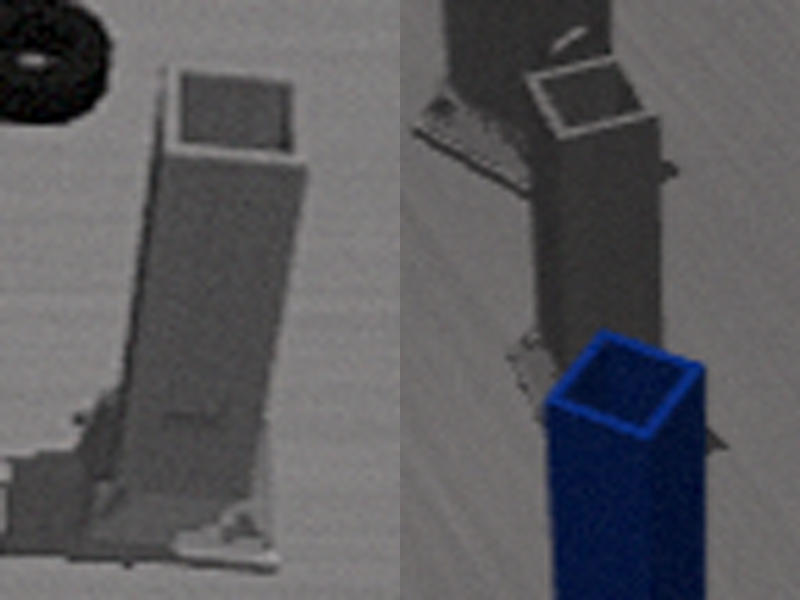

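View pics/z2.png

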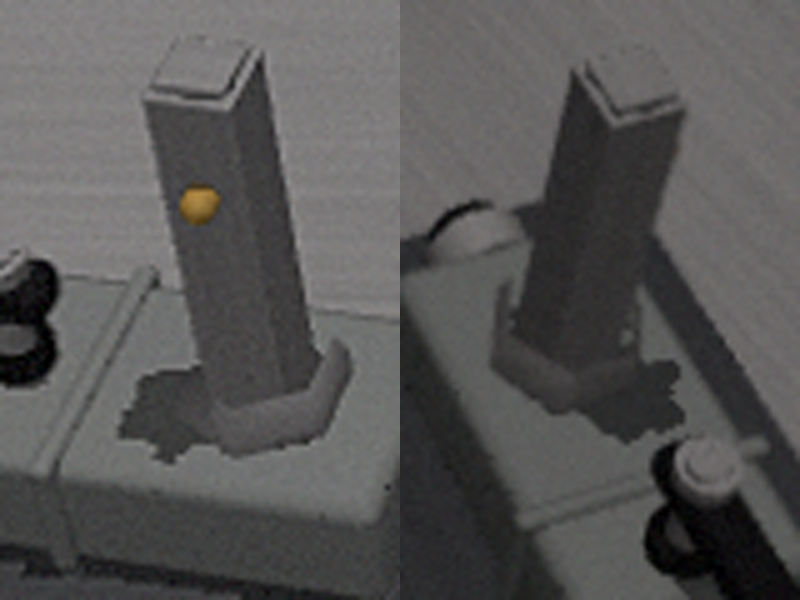

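```bash
cat > h.py <<'E'
import numpy as np,cv2
from rig import eyes,monitor
def cam(n):
    p=eyes.camera_params(n);K=np.array([[p['fx'],0,p['cx']],[0,p['fy'],p['cy']],[0,0,1]]);return K,np.array(p['dist']),np.array(p['R']),np.array(p['t'])
def ray(c,px):
    K,d,R,t=c;u=cv2.undistortPoints(np.array(px,float).reshape(-1,1,2),K,d).reshape(-1,2)
    D=np.c_[u,np.ones(len(u))]@R;return -R.T@t,D
def plane(c,px,z):
    o,D=ray(c,px);return o+D*((z-o[2])/D[:,2])[:,None]
def tri(c1,p1,c2,p2):
    o1,D1=ray(c1,p1);o2,D2=ray(c2,p2);out=[]
    for a,b in zip(D1,D2):
        A=np.c_[a,-b];s=np.linalg.lstsq(A,o2-o1,rcond=None)[0]
        P,Q=o1+s[0]*a,o2+s[1]*b;out.append(np.r_[(P+Q)/2,np.linalg.norm(P-Q)])
    return np.array(out)
def proj(c,X):
    K,d,R,t=c;return cv2.projectPoints(np.array(X,float).reshape(-1,3),cv2.Rodrigues(R)[0],t,K,d)[0].reshape(-1,2)
E
python3 - <<'E'
from h import *
np.set_printoptions(precision=4,suppress=True)
S=cam('scene');D=cam('side')
f=lambda a,ox,oy,k:np.array(a,float)/k+[ox,oy]-0.5+0.5/k
ts=f([(165,68),(293,75),(307,163),(163,155)],370,220,6.25)
td=f([(127,75),(215,57),(258,115),(165,137)],255,185,5.556)
P=plane(S,ts,.106);print('tube S',P,P.mean(0));e=np.diff(P[:,:2],axis=0);print(np.hypot(*e.T),np.degrees(np.arctan2(e[:,1],e[:,0])))
P=plane(D,td,.106);print('tube D',P,P.mean(0));e=np.diff(P[:,:2],axis=0);print(np.hypot(*e.T),np.degrees(np.arctan2(e[:,1],e[:,0])))
# stub: front-left(+x,-y) front-right(+x,+y) back-right(-x,+y) ; side: left=(-x,+y)?, front=(-x,-y), right=(+x,-y)
ss=f([(145,97),(235,108),(265,55)],140,230,5)
sd=f([(172,70),(212,125),(285,108)],390,270,5)
print('stub tri',tri(S,[ss[2],ss[0]],D,[sd[0],sd[2]]))
for z in(.132,.14,.15,.16):
    P=plane(S,ss,z);Q=plane(D,sd,z);print(z,P[[0,2]].mean(0),Q[[0,2]].mean(0));
    for P in(P,Q):
        e=np.diff(P[:,:2],axis=0);print('  ',np.hypot(*e.T),np.degrees(np.arctan2(e[:,1],e[:,0])))
P=plane(S,[(42,343),(238,376),(264,297)],.008);e=np.diff(P[:,:2],axis=0);print('plate',P,np.hypot(*e.T),np.degrees(np.arctan2(e[:,1],e[:,0])))
E
python3 - <<'E'
import cv2,numpy as np
a=cv2.imread('pics/scene0.png');b=cv2.imread('pics/side0.png')
c=lambda i,x,y:cv2.convertScaleAbs(cv2.resize(i[y:y+120,x:x+80],(400,600),interpolation=cv2.INTER_CUBIC),alpha=1.8,beta=-60)
cv2.imwrite('pics/z3.png',np.hstack([c(a,460,220),c(b,240,120)]))
i=a[270:310,375:430];cv2.imwrite('pics/z4.png',cv2.convertScaleAbs(cv2.resize(i,None,fx=14,fy=14,interpolation=cv2.INTER_CUBIC),alpha=2.5,beta=-120))
E
```

```text
tube S [[0.5282 0.1792 0.106 ]
 [0.5303 0.2043 0.106 ]
 [0.5568 0.2029 0.106 ]
 [0.5545 0.1755 0.106 ]] [0.5425 0.1905 0.106 ]
[0.0252 0.0266 0.0275] [ 85.3461  -3.0159 -94.6903]
tube D [[0.5324 0.2059 0.106 ]
 [0.5563 0.2015 0.106 ]
 [0.5549 0.1747 0.106 ]
 [0.5297 0.1783 0.106 ]] [0.5433 0.1901 0.106 ]
[0.0243 0.0269 0.0254] [-10.3221 -92.9752 171.8032]
stub tri [[ 0.5916 -0.0555  0.1421  0.0014]
 [ 0.6065 -0.0783  0.143   0.0009]]
0.132 [ 0.5864 -0.0702  0.132 ] [ 0.6067 -0.0609  0.132 ]
   [0.0207 0.0183] [ 80.0788 168.673 ]
   [0.0183 0.0187] [-97.553  -13.1248]
0.14 [ 0.5957 -0.0674  0.14  ] [ 0.601  -0.0659  0.14  ]
   [0.0202 0.0179] [ 80.0788 168.673 ]
   [0.018  0.0184] [-97.553  -13.1248]
0.15 [ 0.6073 -0.0638  0.15  ] [ 0.5939 -0.0721  0.15  ]
   [0.0197 0.0174] [ 80.0788 168.673 ]
   [0.0176 0.018 ] [-97.553  -13.1248]
0.16 [ 0.6189 -0.0602  0.16  ] [ 0.5868 -0.0783  0.16  ]
   [0.0192 0.017 ] [ 80.0788 168.673 ]
   [0.0172 0.0176] [-97.553  -13.1248]
plate [[ 0.6245 -0.2492  0.008 ]
 [ 0.6711 -0.0085  0.008 ]
 [ 0.5471  0.0133  0.008 ]] [0.2452 0.1259] [ 79.0498 170.0253]
```

View pics/z3.png

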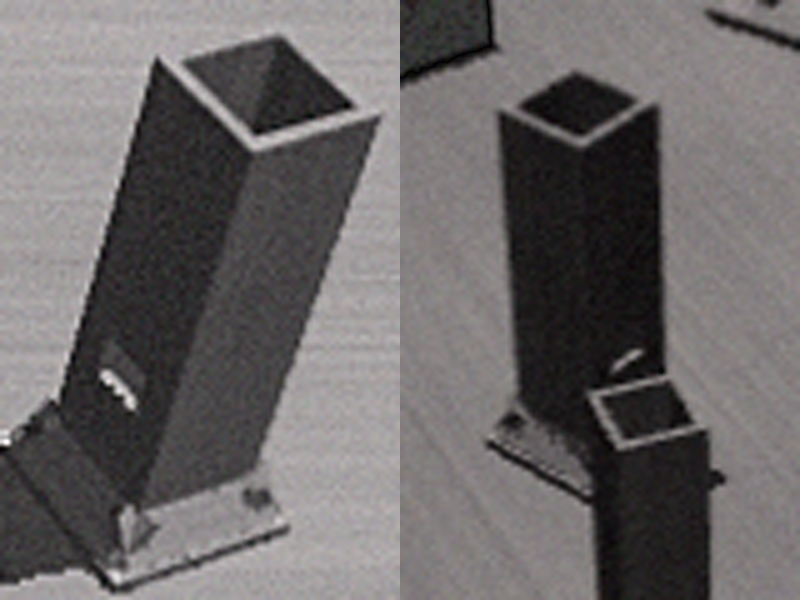

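View pics/z4.png

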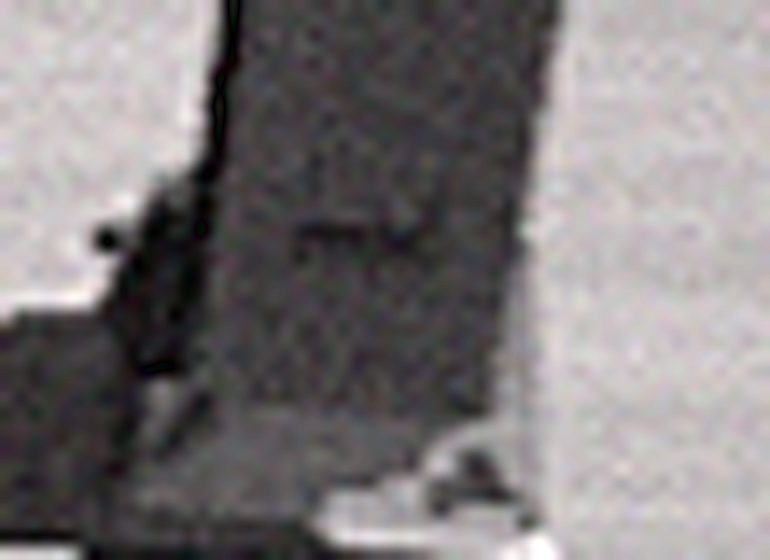

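```bash
python3 -m crank '[{"linear":[-41,-24.5,-3],"delta_rot":[0,0,0],"fingers":65},{"linear":[-41,-24.5,-3],"delta_rot":[0,0,0],"fingers":65},{"linear":[-41,-24.5,-3],"delta_rot":[0,0,0],"fingers":65},{"linear":[-41,-24.5,-3],"delta_rot":[0,0,0],"fingers":65},{"linear":[-41,-24.5,-3],"delta_rot":[0,0,0],"fingers":65},{"linear":[-41,-24.5,-3],"delta_rot":[0,0,0],"fingers":65},{"linear":[-41,-24.5,-3],"delta_rot":[0,0,0],"fingers":65},{"linear":[-41,-24.5,-3],"delta_rot":[0,0,0],"fingers":65}]' 35
```

```text
t: 2.5
ee_pos: [0.4923, 0.2674, 0.2631]
eef_rot: [0.221, 0.975, 0.0, 0.0]
force: [-0.0, 0.5, -0.3]
width: 0.646
```

```bash
python3 - <<'E'
from h import *
np.set_printoptions(precision=4,suppress=True)
S=cam('scene');D=cam('side')
f=lambda a,ox,oy,k:np.array(a,float)/k+[ox,oy]-0.5+0.5/k
a=f([(160,60),(280,37),(380,112),(255,150)],460,220,5);b=f([(183,145),(100,110),(175,70),(258,105)],240,120,5)
# scene camera looks -x ; side order rotated to match
from itertools import permutations
for k in range(4): print(k,tri(S,a,D,np.roll(b,k,0)))
E
```

```text
0 [[0.5685 0.2812 0.1373 0.0006]
 [0.5558 0.3143 0.1347 0.0007]
 [0.5867 0.3263 0.1358 0.0036]
 [0.6001 0.2936 0.1364 0.003 ]]
1 [[0.5888 0.2713 0.1525 0.0036]
 [0.5713 0.3006 0.1363 0.0225]
 [0.5654 0.3389 0.1189 0.0012]
 [0.585  0.3068 0.135  0.0209]]
2 [[0.574  0.2836 0.1515 0.0194]
 [0.5919 0.2897 0.1519 0.0246]
 [0.5813 0.324  0.1211 0.0252]
 [0.5642 0.3182 0.1185 0.0243]]
3 [[0.5535 0.2935 0.1364 0.0227]
 [0.5767 0.3032 0.1503 0.0017]
 [0.6022 0.3116 0.1379 0.0273]
 [0.5795 0.3048 0.1199 0.0001]]
```

```bash
python3 -m crank '[{"linear":[-40,-24,0],"delta_rot":[0,0,0],"fingers":65},{"linear":[-39,-24,0],"delta_rot":[0,0,0],"fingers":65},{"linear":[0,0,0],"delta_rot":[0,0,0.174],"fingers":65},{"linear":[0,0,0],"delta_rot":[0,0,0.174],"fingers":65},{"linear":[0,0,0],"delta_rot":[0,0,0.174],"fingers":65},{"linear":[0,0,0],"delta_rot":[0,0,0.174],"fingers":65},{"linear":[0,0,0],"delta_rot":[0,0,0.174],"fingers":65},{"linear":[0,0,0],"delta_rot":[0,0,0.174],"fingers":65}]'; python3 -m crank '[{"linear":[0,0,0],"delta_rot":[0,0,0.17],"fingers":65},{"linear":[0,0,0],"delta_rot":[0,0,0],"fingers":65}]';python3 - <<'E'
from h import *
s=monitor.state();im=eyes.get_image('wrist');cv2.imwrite('pics/w1.png',im[:,:,::-1])
im=eyes.get_image('side');cv2.imwrite('pics/s1.png',im[:,:,::-1])
c=cam('wrist');np.savez('w1.npz',K=c[0],d=c[1],R=c[2],t=c[3]);print(s['ee_pos'],s['joint_pos'])
print(-c[2].T@c[3],proj(c,[[.543+a*.014,.19+b*.014,.106] for a,b in [(1,1),(1,-1),(-1,-1),(-1,1)]]))
E
```

```text
t: 3.5
ee_pos: [0.5421, 0.1915, 0.2628]
eef_rot: [0.68, 0.734, 0.0, -0.0]
force: [-0.0, 0.6, -0.8]
width: 0.65
t: 3.75
ee_pos: [0.5421, 0.1915, 0.2627]
eef_rot: [0.737, 0.676, -0.0, 0.0]
force: [-0.8, -0.8, -0.1]
width: 0.649
[0.54206965 0.19153179 0.2627492 ] [-0.71011232  0.39746646  0.38349159  1.73626248 -0.16847449  1.04023604
 -0.35435974]
[0.54948861 0.26485629 0.40880043] [[330.66345699 204.91425508]
 [333.13064935 239.01686485]
 [298.56117062 241.77053777]
 [295.1974012  207.81620909]]
```

View pics/w1.png

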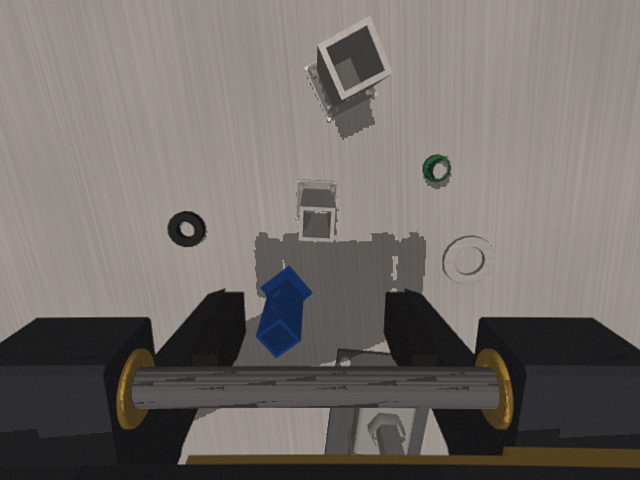

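```bash
python3 - <<'E'
import cv2
b=cv2.imread('pics/w1.png');cv2.imwrite('pics/z5.png',cv2.resize(b[175:250,285:355],(700,750),interpolation=cv2.INTER_CUBIC)[150:])
E
```

```text
(no output)
```

View pics/z5.png

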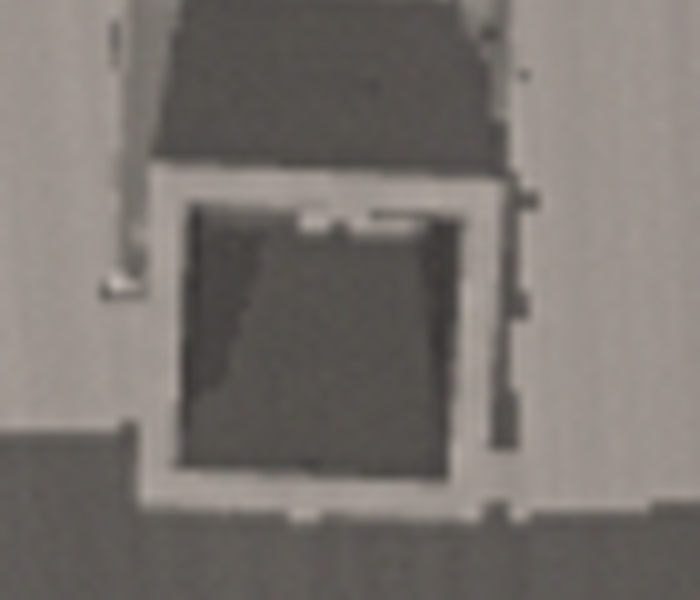

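```bash
python3 - <<'E'
from h import *
np.set_printoptions(precision=4,suppress=True)
z=np.load('w1.npz');c=(z['K'],z['d'],z['R'],z['t'])
for q in ([(190,207),(460,218),(448,478),(176,467)],[(150,165),(505,180),(488,518),(140,505)]):
    p=np.array(q,float)/10+[284.55,189.55]
    P=plane(c,p,.106);e=np.diff(np.r_[P,P[:1]][:,:2],axis=0);print(P.mean(0),np.hypot(*e.T),np.degrees(np.arctan2(e[:,1],e[:,0])))
from scipy.spatial.transform import Rotation as R
r=R.from_quat(monitor.state()['eef_rot']).as_matrix();print(r,np.degrees(np.arctan2(r[1,1],r[0,1])))
E
```

```text
[0.5446 0.1896 0.106 ] [0.0213 0.0214 0.0219 0.0214] [ -7.1295 -96.6715 172.8454  81.7578]
[0.5448 0.1896 0.106 ] [0.028  0.0278 0.0281 0.0279] [ -7.211  -96.7223 173.0228  82.9548]
[[ 0.0841  0.9965  0.0001]
 [ 0.9965 -0.0841  0.    ]
 [ 0.      0.0001 -1.    ]] -4.822467922805715
```

```bash
python3 -m crank '[{"linear":[-1.6,2.4,0],"delta_rot":[0,0,0.038],"fingers":65},{"linear":[0,0,32],"delta_rot":[0,0,0],"fingers":65},{"linear":[0,0,32],"delta_rot":[0,0,0],"fingers":65},{"linear":[0,0,32],"delta_rot":[0,0,0],"fingers":65},{"linear":[0,0,32],"delta_rot":[0,0,0],"fingers":65},{"linear":[0,0,32],"delta_rot":[0,0,0],"fingers":65},{"linear":[0,0,32],"delta_rot":[0,0,0],"fingers":65},{"linear":[0,0,0],"delta_rot":[0,0,0],"fingers":65}]'; python3 -m crank '[{"linear":[0,0,0],"delta_rot":[0,0,0],"fingers":20},{"linear":[0,0,0],"delta_rot":[0,0,0],"fingers":20},{"linear":[0,0,0],"delta_rot":[0,0,0],"fingers":20},{"linear":[0,0,0],"delta_rot":[0,0,0],"fingers":20},{"linear":[0,0,0],"delta_rot":[0,0,0],"fingers":20},{"linear":[0,0,0],"delta_rot":[0,0,0],"fingers":20}]' 40;python3 - <<'E'
from h import *
im=eyes.get_image('side');cv2.imwrite('pics/s2.png',im[:,:,::-1])
s=monitor.state();print(s['force'],s['wrist_torque'],s['width'],s['ee_pos'])
E
```

```text
t: 4.85
ee_pos: [0.5428, 0.1888, 0.0689]
eef_rot: [0.75, 0.661, -0.002, -0.001]
force: [-0.4, 0.3, -0.1]
width: 0.647
t: 5.6
ee_pos: [0.5449, 0.1899, 0.0716]
eef_rot: [0.75, 0.661, 0.001, 0.0]
force: [-1.1, 0.1, 6.6]
width: 0.317
[-0.85815514  0.6765871   6.20692329] [-0.09063301  0.31950437 -0.00465361] 0.3156683944673136 [0.54485695 0.18988033 0.07158403]
```

View pics/s2.png

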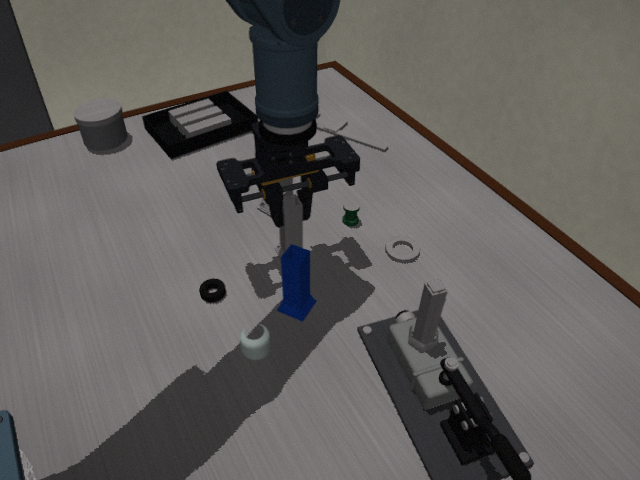

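```bash
python3 -m crank '[{"linear":[0,0,-10],"delta_rot":[0,0,0],"fingers":20},{"linear":[0,0,-30],"delta_rot":[0,0,0],"fingers":20},{"linear":[0,0,-35],"delta_rot":[0,0,0],"fingers":20},{"linear":[0,0,-35],"delta_rot":[0,0,0],"fingers":20},{"linear":[0,0,-35],"delta_rot":[0,0,0],"fingers":20},{"linear":[0,0,-35],"delta_rot":[0,0,0],"fingers":20},{"linear":[0,0,0],"delta_rot":[0,0,0],"fingers":20}]' 40;python3 - <<'E'
from h import *
im=eyes.get_image('wrist');cv2.imwrite('pics/w3.png',im[:,:,::-1])
from scipy.spatial.transform import Rotation as R
s=monitor.state();print(s['force'],s['wrist_torque'],s['width'],s['ee_pos'])
r=R.from_quat(s['eef_rot']).as_matrix();print(r)
d=np.array([.599,-.067,s['ee_pos'][2]])-s['ee_pos'];print(r.T@d*1000)
E
```

```text
t: 6.52
ee_pos: [0.5458, 0.1899, 0.2534]
eef_rot: [0.75, 0.661, 0.002, 0.001]
force: [-0.1, -0.1, -2.1]
width: 0.315
[-1.10083118  0.30171769 -3.02369647] [-0.06549321  0.11210223  0.04094947] 0.3127883197914591 [0.54451149 0.18965431 0.25130878]
[[ 1.25671491e-01  9.92070978e-01  1.36034146e-03]
 [ 9.92071361e-01 -1.25672746e-01  8.80313024e-04]
 [ 1.04429085e-03  1.23892555e-03 -9.99998687e-01]]
[-2.47771738e+02  8.63109226e+01 -1.51813151e-01]
```

View pics/w3.png

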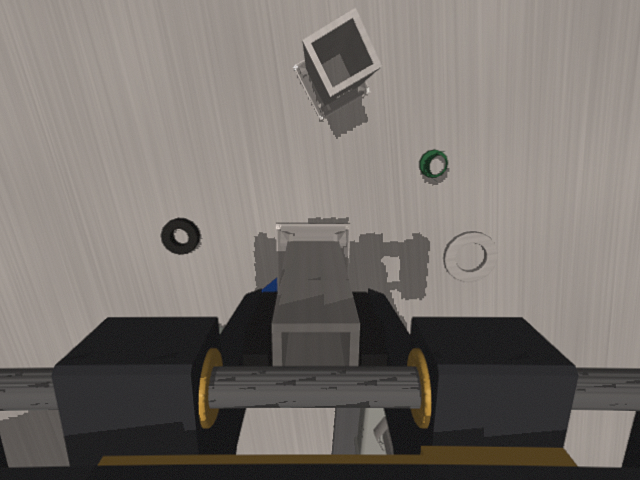

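```bash
python3 -m crank '[{"linear":[-35,12.3,0],"delta_rot":[0,0,0],"fingers":20},{"linear":[-36,12.3,0],"delta_rot":[0,0,0],"fingers":20},{"linear":[-36,12.3,0],"delta_rot":[0,0,0],"fingers":20},{"linear":[-36,12.3,0],"delta_rot":[0,0,0],"fingers":20},{"linear":[-35,12.3,0],"delta_rot":[0,0,0],"fingers":20},{"linear":[-35,12.3,0],"delta_rot":[0,0,0],"fingers":20},{"linear":[-35,12.5,0],"delta_rot":[0,0,0],"fingers":20},{"linear":[0,0,0],"delta_rot":[0,0,0.052],"fingers":20}]' 40;python3 -m crank '[{"linear":[0,0,0],"delta_rot":[0,0,0],"fingers":20},{"linear":[0,0,0],"delta_rot":[0,0,0],"fingers":20}]';python3 - <<'E'
from h import *
a=eyes.get_image('scene');cv2.imwrite('pics/a4.png',a[:,:,::-1])
b=eyes.get_image('side');cv2.imwrite('pics/b4.png',b[:,:,::-1])
w=eyes.get_image('wrist');cv2.imwrite('pics/w4.png',w[:,:,::-1])
c=lambda i,x,y,w,h:cv2.resize(i[y:y+h,x:x+w],(400,600),interpolation=cv2.INTER_CUBIC)[:,:,::-1]
cv2.imwrite('pics/z6.png',np.hstack([c(a,130,180,100,150),c(b,370,210,100,150)]))
s=monitor.state();print(s['force'],s['wrist_torque'],s['width'],s['ee_pos'])
E
```

```text
t: 7.58
ee_pos: [0.5975, -0.0717, 0.2488]
eef_rot: [0.769, 0.639, -0.002, -0.0]
force: [0.7, 0.4, -1.8]
width: 0.31
t: 7.82
ee_pos: [0.5982, -0.0664, 0.2496]
eef_rot: [0.766, 0.642, -0.001, -0.001]
force: [0.2, 0.3, -2.3]
width: 0.31
[ 0.02315526 -0.58396611 -1.71653837] [ 0.00166711  0.03858988 -0.01676589] 0.3094274523635313 [ 0.59864321 -0.06665906  0.25038964]
```

View pics/a4.png

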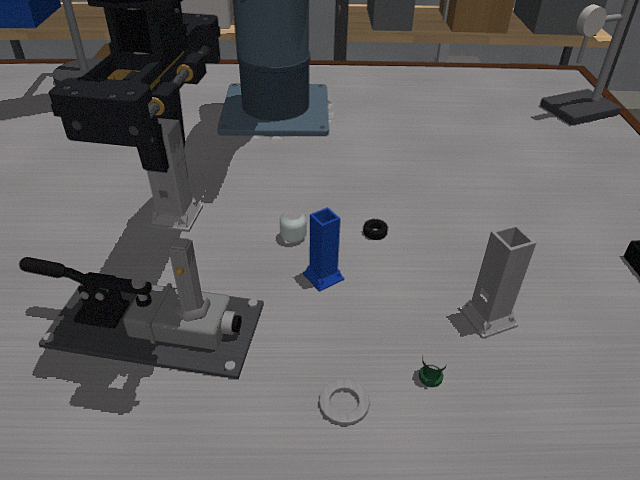

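View pics/b4.png

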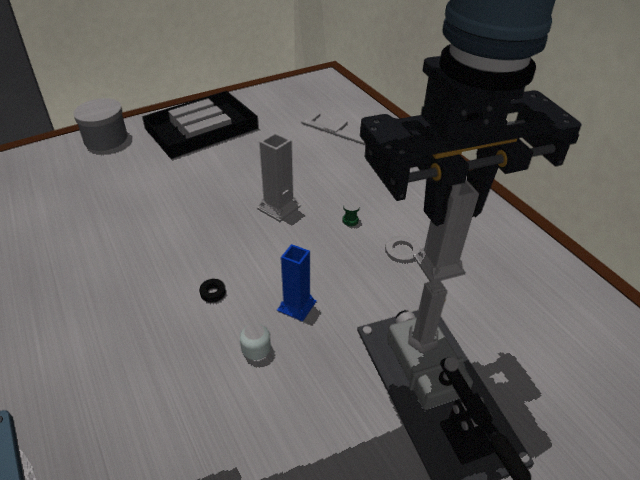

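View pics/w4.png

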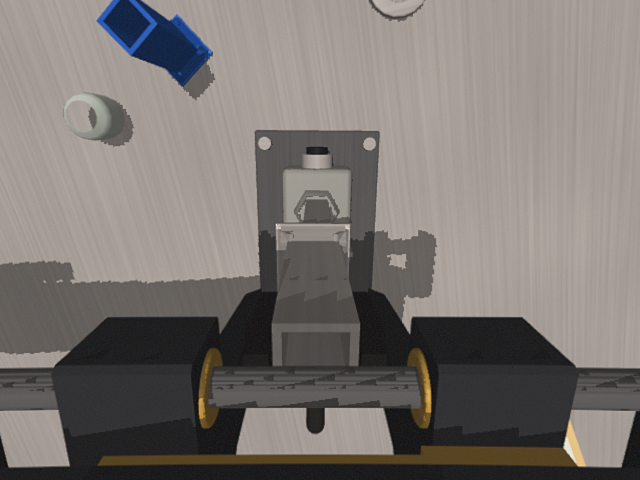

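View pics/z6.png

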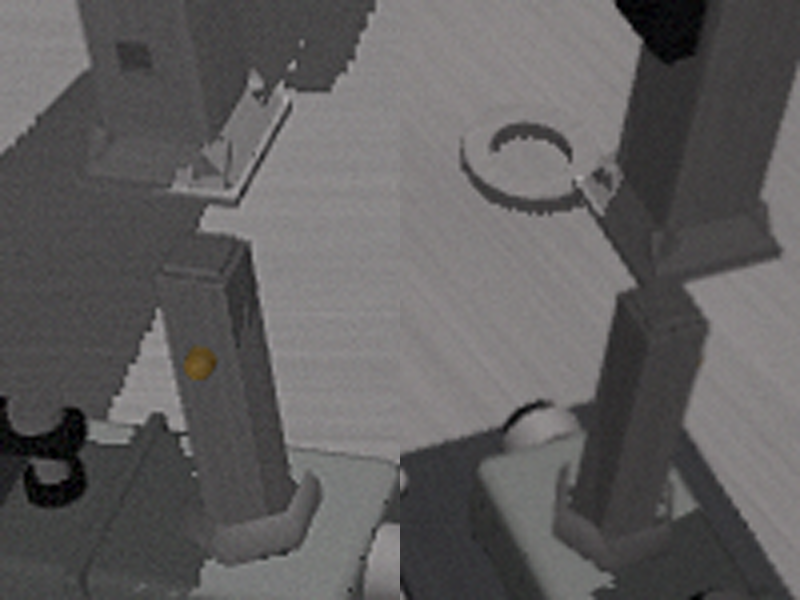

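```bash
python3 - <<'E'
from h import *
from scipy.optimize import least_squares
np.set_printoptions(precision=4,suppress=True)
S=cam('scene');D=cam('side')
f=lambda a,ox,oy,k:np.array(a,float)/k+[ox,oy]-0.5+0.5/k
def corners(x,y,z,yaw,h):
    r=np.array([[np.cos(yaw),-np.sin(yaw)],[np.sin(yaw),np.cos(yaw)]])
    q=np.array([(1,-1),(1,1),(-1,1),(-1,-1)])*h@r.T+[x,y];return np.c_[q,np.full(4,z)]
def fit(sp,si,dp,di,h,x0):
    def e(v):
        C=corners(*v,h);return np.r_[(proj(S,C[si])-sp).ravel(),(proj(D,C[di])-dp).ravel()]
    r=least_squares(e,x0);print(r.x[:3],np.degrees(r.x[3]),'res',r.fun);return r.x
# corners idx 0=+x-y 1=+x+y 2=-x+y 3=-x-y
m=fit(f([(88,178),(235,203),(290,95)],130,180,4),[0,1,2],f([(177,180),(255,280),(380,252)],370,210,4),[2,3,0],.021,[.599,-.067,.178,-.17])
s=fit(f([(145,97),(235,108),(265,55)],140,230,5),[0,1,2],f([(172,70),(212,125),(285,108)],390,270,5),[2,3,0],.010,[.599,-.067,.143,-.17])
s2=fit(f([(160,268),(235,280),(250,240)],130,180,4),[0,1,2],f([(218,290),(250,340),(307,325)],370,210,4),[2,3,0],.010,[.599,-.067,.143,-.17])
print('offset stub-mouth mm',(s-m)[:2]*1e3,(s2-m)[:2]*1e3)
st=monitor.state();print(st['ee_pos'],'mouth expected z',st['ee_pos'][2]-.0716)
E
python3 - <<'E'
import cv2,numpy as np
a=cv2.imread('pics/a4.png');b=cv2.imread('pics/b4.png')
c=lambda i,x,y:cv2.convertScaleAbs(cv2.resize(i[y:y+75,x:x+50],(400,600),interpolation=cv2.INTER_CUBIC),alpha=1.6,beta=-40)
cv2.imwrite('pics/z7.png',np.hstack([c(a,150,195),c(b,415,250)]))
E
```

```text
[ 0.5973 -0.0655  0.1825] -9.012530652843028 res [-2.5598  0.9802  0.7674 -1.0241 -0.0535  1.2667 -1.0897 -0.4279 -1.8579
  1.0666  0.9431 -1.8914]
[ 0.5992 -0.0667  0.143 ] -9.199726104706219 res [-0.4758  0.8011 -0.4362  0.6448 -0.3332 -0.7668 -1.0378 -0.8403 -0.5416
  0.603   0.2672 -0.59  ]
[ 0.5985 -0.0663  0.1444] -7.567992535728245 res [-1.039   1.9601 -1.5565  0.65    0.2766 -1.376  -1.7532  0.0182 -0.8096
 -0.1619  0.1191 -1.3597]
offset stub-mouth mm [ 1.8604 -1.2093] [ 1.1909 -0.7977]
[ 0.5986 -0.0667  0.2504] mouth expected z 0.17878963950245563
```

View pics/z7.png

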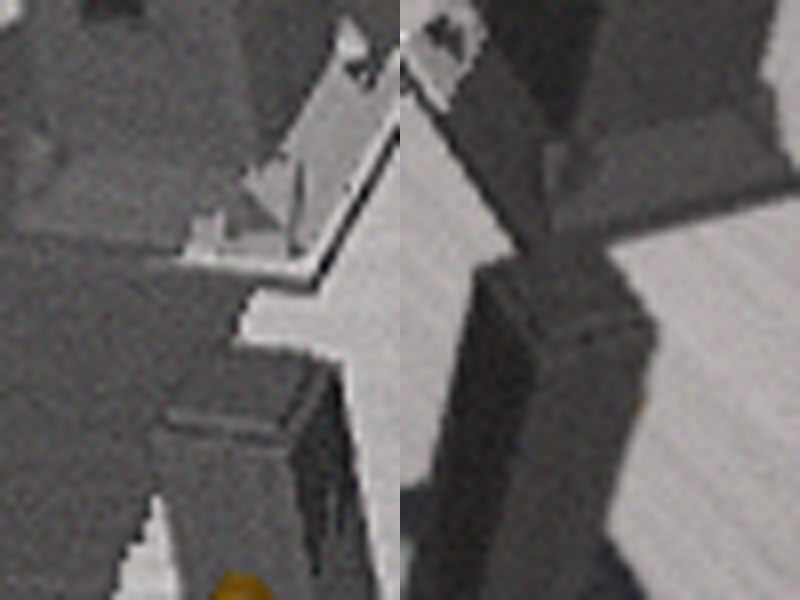

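```bash
python3 -m crank '[{"linear":[-0.4,1.1,10],"delta_rot":[0,0,0],"fingers":20},{"linear":[0,0,12],"delta_rot":[0,0,0],"fingers":20},{"linear":[0,0,8],"delta_rot":[0,0,0],"fingers":20},{"linear":[0,0,4],"delta_rot":[0,0,0],"fingers":20},{"linear":[0,0,0],"delta_rot":[0,0,0],"fingers":20}]' 40; python3 -m crank '[{"linear":[0,0,2],"delta_rot":[0,0,0],"fingers":20},{"linear":[0,0,2],"delta_rot":[0,0,0],"fingers":20},{"linear":[0,0,0],"delta_rot":[0,0,0],"fingers":20}]';python3 -m crank '[{"linear":[0,0,2],"delta_rot":[0,0,0],"fingers":20},{"linear":[0,0,2],"delta_rot":[0,0,0],"fingers":20},{"linear":[0,0,0],"delta_rot":[0,0,0],"fingers":20}]'; python3 - <<'E'
from h import *
a=eyes.get_image('scene');b=eyes.get_image('side')
c=lambda i,x,y:cv2.resize(i[y:y+112,x:x+75],(400,600),interpolation=cv2.INTER_CUBIC)[:,:,::-1]
cv2.imwrite('pics/z8.png',np.hstack([c(a,140,200),c(b,395,230)]))
s=monitor.state();print(s['force'],s['wrist_torque'],s['width'],s['ee_pos'])
E
```

```text
t: 8.6
ee_pos: [0.5997, -0.0679, 0.2164]
eef_rot: [0.767, 0.641, -0.0, -0.0]
force: [-0.3, 0.1, -1.6]
width: 0.312
t: 8.98
ee_pos: [0.5998, -0.0679, 0.2127]
eef_rot: [0.767, 0.641, -0.0, -0.0]
force: [0.7, 0.7, -1.7]
width: 0.314
t: 9.35
ee_pos: [0.5997, -0.0679, 0.2085]
eef_rot: [0.767, 0.641, -0.0, -0.0]
force: [-0.4, -0.6, -2.1]
width: 0.313
[ 0.88960654 -0.6517745  -1.80822879] [-0.03049227  0.0428869  -0.02019223] 0.31668663421905713 [ 0.5998388  -0.06790208  0.20872205]
```

View pics/z8.png

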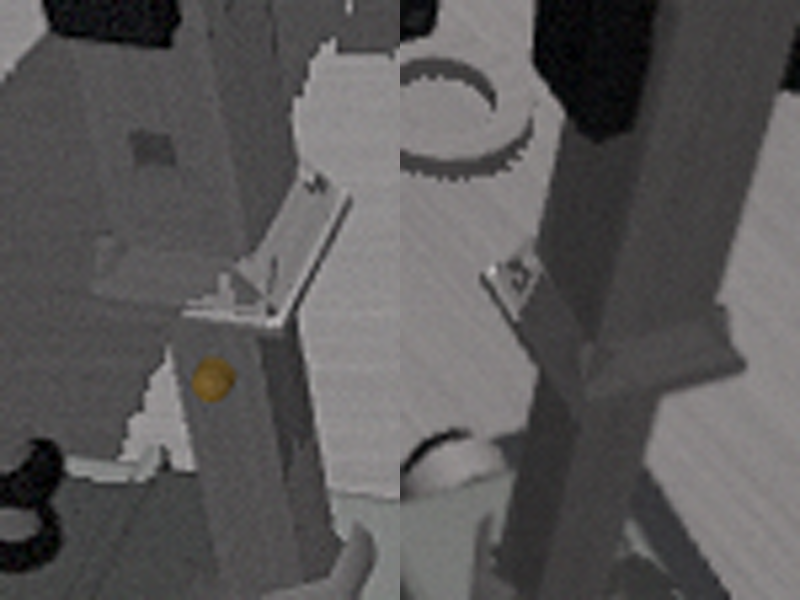

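```bash
cat >> h.py <<'E'
def corners(x,y,z,yaw,h):
    r=np.array([[np.cos(yaw),-np.sin(yaw)],[np.sin(yaw),np.cos(yaw)]])
    q=np.array([(1,-1),(1,1),(-1,1),(-1,-1)])*h@r.T+[x,y];return np.c_[q,np.full(4,z)]
def overlay(name,sets,box,k=8):
    im=eyes.get_image(name)[:,:,::-1];x,y,w,h=box;c=cam(name)
    o=cv2.convertScaleAbs(cv2.resize(im[y:y+h,x:x+w],(w*k,h*k),interpolation=cv2.INTER_CUBIC),alpha=1.5,beta=-20)
    for C,col in sets:
        p=((proj(c,C)-[x,y]+.5)*k-.5);cv2.polylines(o,[np.int32(p)],True,col,1)
    return o
E
python3 - <<'E'
from h import *
e=monitor.state()['ee_pos'];yaw=np.radians(-10)
m=corners(e[0],e[1],e[2]-.0716,yaw,.021);t=corners(e[0],e[1],e[2]-.0716+.106,yaw,.014);t2=corners(e[0],e[1],e[2]-.0716+.02,yaw,.014)
st=[(corners(.599,-.067,z,yaw,.01),(0,0,255)) for z in(.058,.10,.12)]
S=[(m,(0,255,0)),(t,(0,255,0)),(t2,(255,255,0))]+st
a=overlay('scene',S,(150,195,50,75));b=overlay('side',S,(400,230,50,75))
cv2.imwrite('pics/z9.png',np.hstack([a,b]))
E
```

```text
(no output)
```

View pics/z9.png

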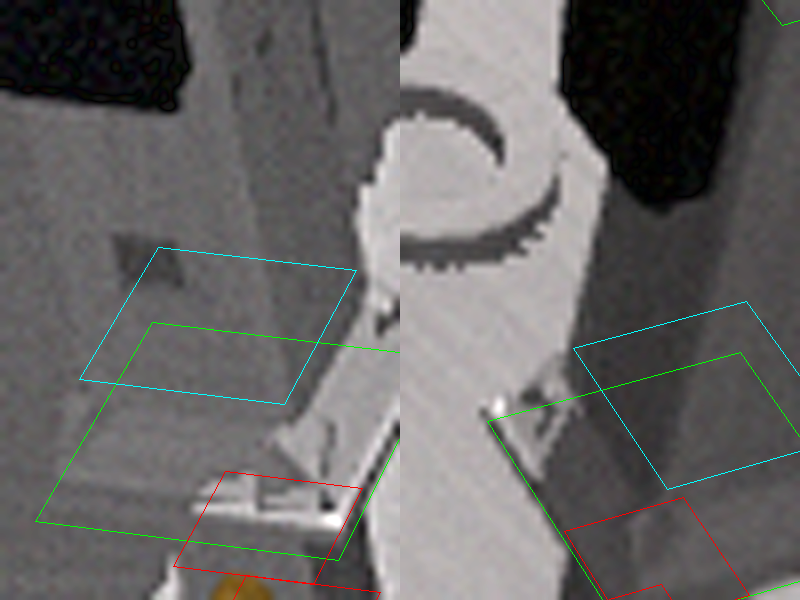

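```bash
for i in 1 2; do :; done; python3 -m crank '[{"linear":[0,0,2],"delta_rot":[0,0,0],"fingers":20},{"linear":[0,0,2],"delta_rot":[0,0,0],"fingers":20},{"linear":[0,0,0],"delta_rot":[0,0,0],"fingers":20}]';python3 -m crank '[{"linear":[0,0,2],"delta_rot":[0,0,0],"fingers":20},{"linear":[0,0,1.5],"delta_rot":[0,0,0],"fingers":20},{"linear":[0,0,0],"delta_rot":[0,0,0],"fingers":20}]'
```

```text
t: 9.93
ee_pos: [0.5996, -0.0679, 0.2044]
eef_rot: [0.767, 0.641, -0.0, -0.0]
force: [0.3, 0.5, -2.0]
width: 0.314
t: 10.3
ee_pos: [0.5998, -0.0679, 0.2011]
eef_rot: [0.767, 0.641, -0.0, -0.0]
force: [-0.5, -0.2, -2.1]
width: 0.312
```

```bash
python3 -m crank '[{"linear":[0,0,2],"delta_rot":[0,0,0],"fingers":20},{"linear":[0,0,1],"delta_rot":[0,0,0],"fingers":20}]';python3 -m crank '[{"linear":[0,0,1.5],"delta_rot":[0,0,0],"fingers":20},{"linear":[0,0,1],"delta_rot":[0,0,0],"fingers":20}]';python3 -m crank '[{"linear":[0,0,1],"delta_rot":[0,0,0],"fingers":20},{"linear":[0,0,1],"delta_rot":[0,0,0],"fingers":20}]'
```

```text
t: 10.55
ee_pos: [0.5998, -0.0679, 0.1981]
eef_rot: [0.767, 0.641, 0.0, 0.0]
force: [-0.0, 0.7, -2.2]
width: 0.311
t: 10.8
ee_pos: [0.5998, -0.0679, 0.1956]
eef_rot: [0.767, 0.641, -0.0, -0.0]
force: [0.5, -0.2, -1.4]
width: 0.314
t: 11.05
ee_pos: [0.5998, -0.0679, 0.1937]
eef_rot: [0.767, 0.641, -0.0, -0.0]
force: [1.0, -0.7, -0.5]
width: 0.315
```

```bash
for k in 1; do python3 -m crank '[{"linear":[0,0,1],"delta_rot":[0,0,0],"fingers":20},{"linear":[0,0,0.5],"delta_rot":[0,0,0],"fingers":20}]';python3 -m crank '[{"linear":[0,0,1],"delta_rot":[0,0,0],"fingers":20},{"linear":[0,0,0.5],"delta_rot":[0,0,0],"fingers":20}]'; done
```

```text
t: 11.3
ee_pos: [0.5998, -0.0679, 0.1922]
eef_rot: [0.767, 0.641, 0.0, 0.0]
force: [0.5, 0.2, -1.3]
width: 0.312
t: 11.55
ee_pos: [0.5998, -0.0679, 0.1907]
eef_rot: [0.767, 0.641, -0.0, 0.0]
force: [0.0, -0.3, -1.5]
width: 0.313
```

```bash
python3 -m crank '[{"linear":[0,0,1],"delta_rot":[0,0,0],"fingers":20},{"linear":[0,0,1],"delta_rot":[0,0,0],"fingers":20}]';python3 -m crank '[{"linear":[0,0,1],"delta_rot":[0,0,0],"fingers":20},{"linear":[0,0,1],"delta_rot":[0,0,0],"fingers":20}]';python3 -m crank '[{"linear":[0,0,1],"delta_rot":[0,0,0],"fingers":20},{"linear":[0,0,1],"delta_rot":[0,0,0],"fingers":20}]'
```

```text
t: 11.8
ee_pos: [0.5999, -0.0679, 0.1887]
eef_rot: [0.767, 0.641, 0.0, 0.0]
force: [0.4, -0.1, -1.4]
width: 0.315
t: 12.05
ee_pos: [0.6001, -0.068, 0.1868]
eef_rot: [0.767, 0.641, 0.0, 0.0]
force: [0.7, -0.5, -1.5]
width: 0.314
t: 12.3
ee_pos: [0.6003, -0.068, 0.185]
eef_rot: [0.767, 0.641, 0.0, 0.0]
force: [0.7, -1.1, 0.9]
width: 0.314
```

```bash
python3 -m crank '[{"linear":[0,0,1],"delta_rot":[0,0,0],"fingers":20},{"linear":[0,0,0.5],"delta_rot":[0,0,0],"fingers":20}]';python3 -m crank '[{"linear":[0,0,1],"delta_rot":[0,0,0],"fingers":20},{"linear":[0,0,0.5],"delta_rot":[0,0,0],"fingers":20}]';python3 -m crank '[{"linear":[0,0,1],"delta_rot":[0,0,0],"fingers":20},{"linear":[0,0,0],"delta_rot":[0,0,0],"fingers":20}]'
```

```text
t: 12.55
ee_pos: [0.6007, -0.0681, 0.1838]
eef_rot: [0.767, 0.641, 0.001, 0.001]
force: [4.3, 0.2, 1.7]
width: 0.315
t: 12.8
ee_pos: [0.6008, -0.068, 0.1823]
eef_rot: [0.767, 0.641, 0.001, 0.001]
force: [4.4, 0.0, 4.2]
width: 0.315
t: 13.05
ee_pos: [0.6003, -0.068, 0.1808]
eef_rot: [0.767, 0.641, 0.0, 0.0]
force: [3.6, -0.7, 1.6]
width: 0.313
```

```bash
python3 -m crank '[{"linear":[0,0,1],"delta_rot":[0,0,0],"fingers":20},{"linear":[0,0,0.5],"delta_rot":[0,0,0],"fingers":20}]';python3 -m crank '[{"linear":[0,0,1],"delta_rot":[0,0,0],"fingers":20},{"linear":[0,0,0.5],"delta_rot":[0,0,0],"fingers":20}]';python3 -m crank '[{"linear":[0,0,1],"delta_rot":[0,0,0],"fingers":20},{"linear":[0,0,0.5],"delta_rot":[0,0,0],"fingers":20}]'
```

```text
t: 13.3
ee_pos: [0.6006, -0.068, 0.1796]
eef_rot: [0.767, 0.641, 0.001, 0.001]
force: [5.5, -1.3, 4.8]
width: 0.318
t: 13.55
ee_pos: [0.6008, -0.0681, 0.1783]
eef_rot: [0.767, 0.641, 0.001, 0.001]
force: [5.8, -1.7, 5.6]
width: 0.313
t: 13.8
ee_pos: [0.6011, -0.0681, 0.1769]
eef_rot: [0.767, 0.641, 0.001, 0.001]
force: [5.9, -1.1, 4.9]
width: 0.313
```

```bash
python3 -m crank '[{"linear":[0,0,1],"delta_rot":[0,0,0],"fingers":20},{"linear":[0,0,0.5],"delta_rot":[0,0,0],"fingers":20}]';python3 -m crank '[{"linear":[0,0,1],"delta_rot":[0,0,0],"fingers":20},{"linear":[0,0,0.5],"delta_rot":[0,0,0],"fingers":20}]';python3 -m crank '[{"linear":[0,0,1],"delta_rot":[0,0,0],"fingers":20},{"linear":[0,0,0.5],"delta_rot":[0,0,0],"fingers":20}]';python3 - <<'E'
from h import *
a=eyes.get_image('scene');b=eyes.get_image('side')
c=lambda i,x,y:cv2.resize(i[y:y+112,x:x+75],(400,600),interpolation=cv2.INTER_CUBIC)[:,:,::-1]
cv2.imwrite('pics/z10.png',np.hstack([c(a,140,200),c(b,395,230)]))
s=monitor.state();print(s['force'],s['wrist_torque'],s['width'],s['ee_pos'])
E
```

```text
t: 14.05
ee_pos: [0.6009, -0.068, 0.175]
eef_rot: [0.767, 0.641, 0.001, 0.001]
force: [6.5, -1.3, 2.1]
width: 0.314
t: 14.3
ee_pos: [0.6009, -0.0681, 0.1734]
eef_rot: [0.767, 0.641, 0.001, 0.001]
force: [6.3, 0.0, 1.8]
width: 0.316
t: 14.55
ee_pos: [0.6007, -0.0681, 0.1716]
eef_rot: [0.767, 0.641, 0.001, 0.001]
force: [6.4, -1.3, -0.5]
width: 0.319
[ 7.24185416 -1.04239493 -1.47393066] [-0.36790583 -1.85665721  0.04818334] 0.3151017474205257 [ 0.60060698 -0.06801016  0.17153774]
```

View pics/z10.png

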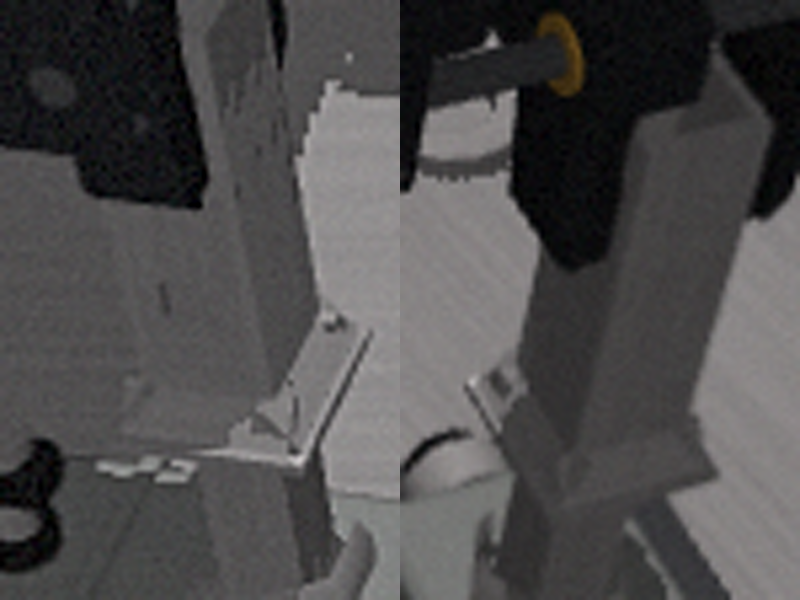

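```bash
python3 -m crank '[{"linear":[0,0,1.5],"delta_rot":[0,0,0],"fingers":20},{"linear":[0,0,1.5],"delta_rot":[0,0,0],"fingers":20},{"linear":[0,0,1],"delta_rot":[0,0,0],"fingers":20}]';python3 -m crank '[{"linear":[0,0,1.5],"delta_rot":[0,0,0],"fingers":20},{"linear":[0,0,1.5],"delta_rot":[0,0,0],"fingers":20},{"linear":[0,0,1],"delta_rot":[0,0,0],"fingers":20}]';python3 -m crank '[{"linear":[0,0,1.5],"delta_rot":[0,0,0],"fingers":20},{"linear":[0,0,1.5],"delta_rot":[0,0,0],"fingers":20},{"linear":[0,0,1],"delta_rot":[0,0,0],"fingers":20}]'
```

```text
t: 15.02
ee_pos: [0.6007, -0.068, 0.1676]
eef_rot: [0.767, 0.641, 0.001, 0.001]
force: [8.1, -1.5, -2.1]
width: 0.316
t: 15.4
ee_pos: [0.6007, -0.068, 0.1636]
eef_rot: [0.767, 0.641, 0.001, 0.001]
force: [7.3, -0.9, -2.8]
width: 0.315
t: 15.78
ee_pos: [0.6006, -0.068, 0.1596]
eef_rot: [0.767, 0.641, 0.0, 0.001]
force: [7.4, -0.9, -0.0]
width: 0.314
```

```bash
python3 -m crank '[{"linear":[0,0,1],"delta_rot":[0,0,0],"fingers":20},{"linear":[0,0,1],"delta_rot":[0,0,0],"fingers":20}]';python3 -m crank '[{"linear":[0,0,1],"delta_rot":[0,0,0],"fingers":20},{"linear":[0,0,1],"delta_rot":[0,0,0],"fingers":20}]';python3 -m crank '[{"linear":[0,0,1],"delta_rot":[0,0,0],"fingers":20},{"linear":[0,0,1],"delta_rot":[0,0,0],"fingers":20}]'
```

```text
t: 16.02
ee_pos: [0.6007, -0.068, 0.1576]
eef_rot: [0.767, 0.641, 0.001, 0.001]
force: [7.2, -0.7, -0.5]
width: 0.315
t: 16.27
ee_pos: [0.6006, -0.068, 0.1556]
eef_rot: [0.767, 0.641, 0.0, 0.001]
force: [6.7, -1.1, 0.4]
width: 0.314
t: 16.52
ee_pos: [0.5998, -0.0678, 0.1529]
eef_rot: [0.767, 0.642, -0.0, 0.0]
force: [6.4, -0.4, -5.1]
width: 0.315
```

```bash
python3 -m crank '[{"linear":[0,0,0.7],"delta_rot":[0,0,0],"fingers":20}]';python3 -m crank '[{"linear":[0,0,0.7],"delta_rot":[0,0,0],"fingers":20}]';python3 - <<'E'
from h import *
a=eyes.get_image('scene');b=eyes.get_image('side')
c=lambda i,x,y:cv2.resize(i[y:y+112,x:x+75],(400,600),interpolation=cv2.INTER_CUBIC)[:,:,::-1]
cv2.imwrite('pics/z11.png',np.hstack([c(a,140,220),c(b,395,240)]))
s=monitor.state();print(s['force'],s['wrist_torque'],s['width'],s['ee_pos'])
E
```

```text
t: 16.65
ee_pos: [0.5996, -0.0678, 0.1519]
eef_rot: [0.767, 0.642, -0.0, -0.0]
force: [7.6, -1.5, -8.6]
width: 0.316
t: 16.77
ee_pos: [0.5995, -0.0678, 0.1512]
eef_rot: [0.767, 0.642, -0.0, -0.0]
force: [5.7, -1.9, -4.5]
width: 0.315
[ 7.62454603 -1.40747855 -7.01522782] [-0.46459464 -1.77410548 -0.02013513] 0.31439985992277386 [ 0.59948269 -0.06780072  0.15110753]
```

View pics/z11.png

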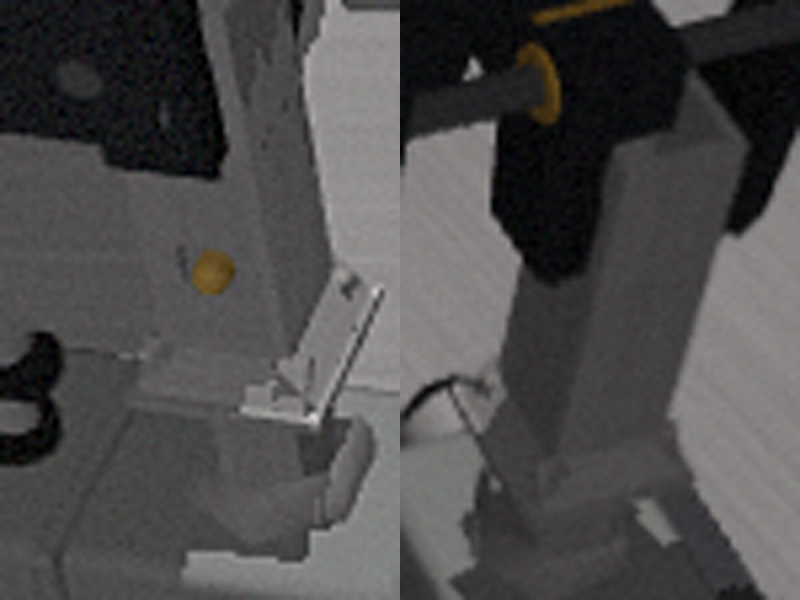

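```bash
python3 -m crank '[{"linear":[0,0,0.7],"delta_rot":[0,0,0],"fingers":20},{"linear":[0,0,0],"delta_rot":[0,0,0],"fingers":20}]';python3 -m crank '[{"linear":[0,0,0.7],"delta_rot":[0,0,0],"fingers":20},{"linear":[0,0,0],"delta_rot":[0,0,0],"fingers":20}]'
```

```text
t: 17.12
ee_pos: [0.5996, -0.0678, 0.1508]
eef_rot: [0.767, 0.642, -0.0, -0.0]
force: [6.7, -1.2, -3.2]
width: 0.31
t: 17.38
ee_pos: [0.5995, -0.0678, 0.1503]
eef_rot: [0.767, 0.642, -0.0, -0.0]
force: [4.8, -0.6, -1.6]
width: 0.31
```

```bash
python3 -m crank '[{"linear":[0,0,0],"delta_rot":[0,0,0],"fingers":34},{"linear":[0,0,0],"delta_rot":[0,0,0],"fingers":38},{"linear":[0,0,0],"delta_rot":[0,0,0],"fingers":45},{"linear":[0,0,0],"delta_rot":[0,0,0],"fingers":55},{"linear":[0,0,0],"delta_rot":[0,0,0],"fingers":60},{"linear":[0,0,0],"delta_rot":[0,0,0],"fingers":60}]';python3 - <<'E'
from h import *
a=eyes.get_image('scene');b=eyes.get_image('side')
c=lambda i,x,y:cv2.resize(i[y:y+112,x:x+75],(400,600),interpolation=cv2.INTER_CUBIC)[:,:,::-1]
cv2.imwrite('pics/z12.png',np.hstack([c(a,140,220),c(b,395,240)]))
s=monitor.state();print(s['force'],s['wrist_torque'],s['width'],s['ee_pos'])
E
```

```text
t: 18.12
ee_pos: [0.5998, -0.0679, 0.1509]
eef_rot: [0.767, 0.641, -0.0, -0.0]
force: [0.4, 0.7, -0.8]
width: 0.599
[-0.03192455  0.03832935  0.23672779] [-0.01682817  0.0141685  -0.04390099] 0.5969162633171073 [ 0.59980742 -0.06790593  0.15096849]
```

View pics/z12.png

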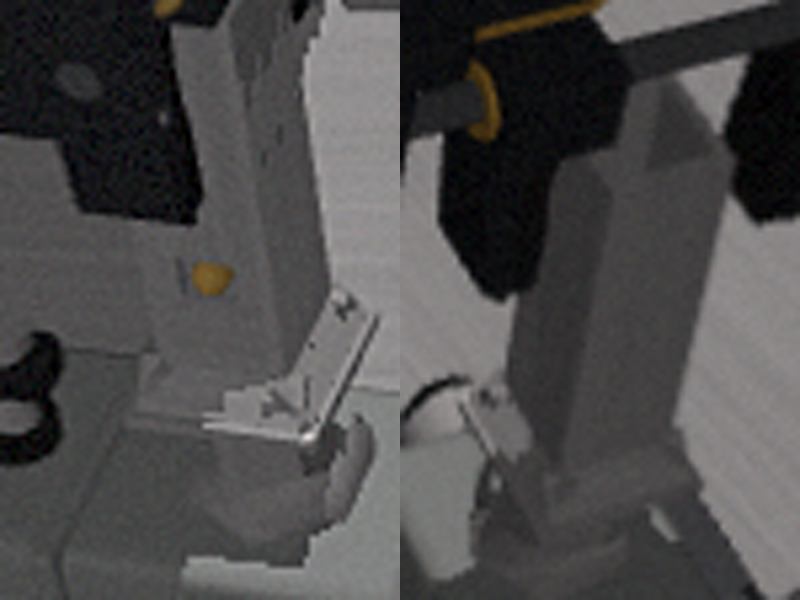

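```bash
python3 -m crank '[{"linear":[0,0,-10],"delta_rot":[0,0,0],"fingers":65},{"linear":[0,0,-20],"delta_rot":[0,0,0],"fingers":65},{"linear":[0,0,-30],"delta_rot":[0,0,0],"fingers":65},{"linear":[0,0,-30],"delta_rot":[0,0,0],"fingers":65},{"linear":[0,0,-30],"delta_rot":[0,0,0],"fingers":65},{"linear":[0,0,-20],"delta_rot":[0,0,0],"fingers":65},{"linear":[0,0,0],"delta_rot":[0,0,0],"fingers":65}]';python3 - <<'E'
from h import *
np.set_printoptions(precision=4,suppress=True)
a=eyes.get_image('scene');b=eyes.get_image('side')
print(eyes.spot_in('scene','button'),eyes.spot_in('scene','tube_hole'))
c=lambda i,x,y,w:cv2.resize(i[y:y+w*3//2,x:x+w],(400,600),interpolation=cv2.INTER_CUBIC)[:,:,::-1]
cv2.imwrite('pics/z13.png',np.hstack([c(a,140,190,90),c(b,380,220,90)]))
cv2.imwrite('pics/z14.png',cv2.convertScaleAbs(c(a,158,245,44),alpha=1.8,beta=-50))
s=monitor.state();print(s['t'],s['force'],s['ee_pos'])
E
```

```text
t: 19.1
ee_pos: [0.6008, -0.0682, 0.293]
eef_rot: [0.767, 0.641, 0.001, 0.001]
force: [-0.3, 0.6, 0.1]
width: 0.651
[] [{'position': [0.6071, -0.0675, 0.1345], 'score': 0.83}, {'position': [0.5116, 0.0907, 0.0583], 'score': 0.79}]
19.3 [-0.849  -0.0242 -0.1899] [ 0.5992 -0.0677  0.2899]
```

View pics/z13.png

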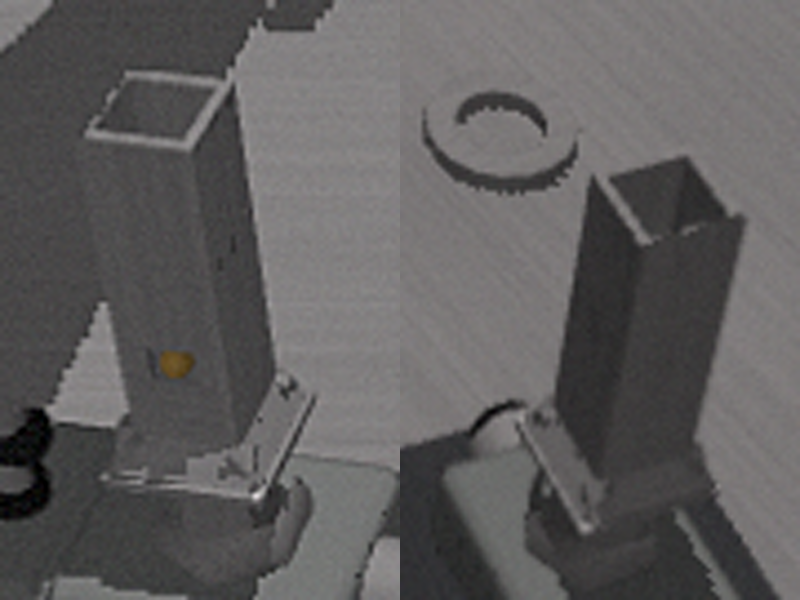

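View pics/z14.png

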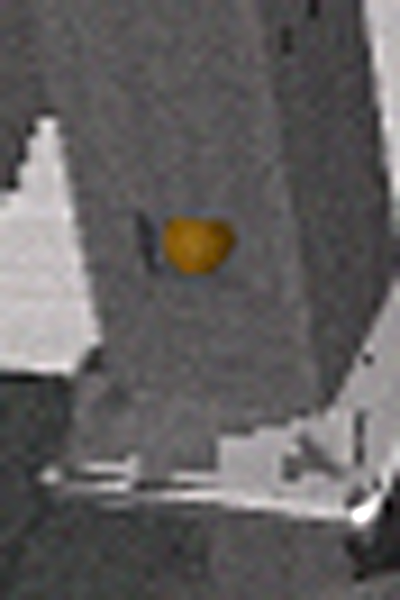

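```bash
python3 - <<'E'
from h import *
from scipy.optimize import least_squares
from scipy.spatial.transform import Rotation as Ro
np.set_printoptions(precision=4,suppress=True)
S=cam('scene');D=cam('side')
f=lambda a,ox,oy,k:np.array(a,float)/k+[ox,oy]-0.5+0.5/k
k=400/90
sp=f([(88,135),(190,150),(235,82),(130,72),(103,478),(258,497),(315,397)],140,190,k)
dp=f([(245,245),(195,178),(287,155),(343,215),(190,528),(315,490)],380,220,k)
q=np.array([(1,-1),(1,1),(-1,1),(-1,-1)],float)
T=np.c_[q*.014,np.full(4,.068)];M=np.c_[q*.021,np.full(4,-.038)]
ms=np.r_[T,M[[0,1,2]]];md=np.r_[T[[3,2,1,0]],M[[3,0]]]
def e(v):
    R=Ro.from_rotvec([0,0,v[3]])*Ro.from_rotvec([v[4],v[5],0])
    return np.r_[(proj(S,R.apply(ms)+v[:3])-sp).ravel(),(proj(D,R.apply(md)+v[:3])-dp).ravel()]
r=least_squares(e,[.599,-.067,.115,-.17,0,0],loss='soft_l1');print(r.x[:3],np.degrees(r.x[3:]));print(r.fun.reshape(-1,2))
for p,z in((f([(197,245)],158,245,400/44),None),):
    pass
b=f([(175,363)],140,190,k);print('button now px',b,'before',f([(200,203)],140,230,5))
E
```

```text
[ 0.5992 -0.0678  0.1153] [-10.1353  -0.6042  -2.0167]
[[-2.6651  0.0289]
 [ 0.723  -0.0102]
 [ 0.1399 -0.2926]
 [-1.6313 -1.157 ]
 [-0.0347  1.5806]
 [ 0.8312  2.4883]
 [-0.1009  0.0476]
 [-0.5184  0.105 ]
 [-1.5108 -2.3332]
 [ 0.2574 -3.5313]
 [ 0.4676  0.0359]
 [-2.2672  2.5661]
 [ 0.5601  0.9352]]
button now px [[178.9875 271.2875]] before [[179.6 270.2]]
```

```bash
python3 - <<'E'
from h import *
def cen(im):
    h=cv2.cvtColor(im,cv2.COLOR_BGR2HSV)[240:300,150:210];m=(h[...,1]>120)&(h[...,0]>10)&(h[...,0]<35);y,x=np.nonzero(m);return x.mean()+150,y.mean()+240,m.sum()
now=eyes.get_image('scene')[:,:,::-1]; cv2.imwrite('pics/a15.png',now)
for n,i in(('start',cv2.imread('pics/scene0.png')),('hover',cv2.imread('pics/a4.png')),('now',now)): print(n,cen(np.ascontiguousarray(i)))
S=cam('scene');r=np.radians(-10);u=np.array([np.cos(r),np.sin(r),0])
for d in(0,.0015,.005): print(d,proj(S,np.array([.599,-.067,.1150])+u*(.0155-d)))
for k in("spacer_mid","float_mid","flange_mid","grommet_mid"): print(k,eyes.spot_in('scene',k)[:1])
E
```

```text
start (np.float64(179.41666666666666), np.float64(270.375), np.int64(48))
hover (np.float64(179.41666666666666), np.float64(270.375), np.int64(48))
now (np.float64(178.1764705882353), np.float64(271.88235294117646), np.int64(34))
0 [[178.86089207 273.29667521]]
0.0015 [[179.34889219 272.35865279]]
0.005 [[180.48051026 270.18381653]]
spacer_mid [{'position': [0.6804, 0.2098, 0.0063], 'score': 0.94}]
float_mid [{'position': [0.4323, 0.0479, 0.0293], 'score': 0.57}]
flange_mid [{'position': [0.709, 0.1096, 0.0079], 'score': 0.79}]
grommet_mid [{'position': [0.409, 0.1744, 0.0121], 'score': 0.62}]
```

View pics/a15.png

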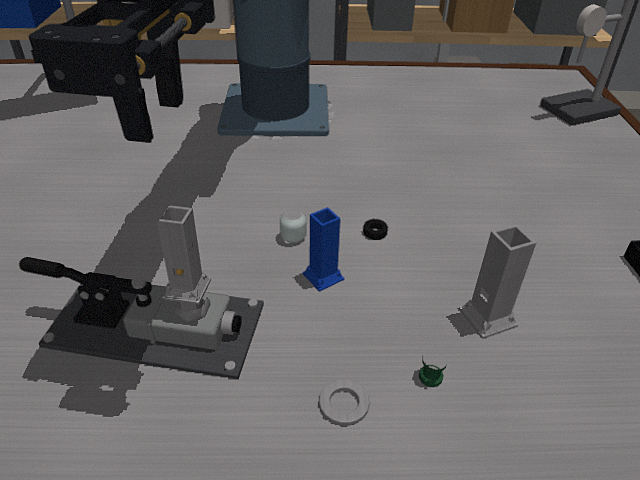

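```bash
python3 - <<'E'
import cv2,numpy as np
for n in('a4','a15'):
    h=cv2.cvtColor(cv2.imread(f'pics/{n}.png'),cv2.COLOR_BGR2HSV)[262:280,170:190];m=(h[...,1]>90)&(h[...,0]>10)&(h[...,0]<35)
    print(n);print('\n'.join(''.join('#' if v else '.' for v in r) for r in m))
E
```

```text
a4
....................
....................
....................
....................
....................
........####........
.......######.......
......########......
......########......
......########......
......#######.......
.......######.......
........####........
....................
....................
....................
....................
....................
a15
....................
....................
....................
....................
....................
....................
....................
.......#####........
......#######.......
......########......
......#######.......
.......#####........
........####........
....................
....................
....................
....................
....................
```

The head's outline matches the fully-out button: same left edge and same bottom row. Only its root is hidden, by the tube wall.

```bash
python3 - <<'E'
from rig import hand_in,monitor
s=monitor.state();print(s['t'],s['force'],s['width']);print(hand_in())
E
```

```text
19.55 [ 0.69444201 -0.63950256 -0.19743936] 0.6460707475935911
the job is handed in; nothing more can be done
None
```

I slid the smaller grey tube over the stub, mouth down and with its hole on the button side, until the button clicked out through the hole. I then let go, raised the gripper about 140 mm clear and handed in at about 19.6 s. `hand_in` reports no verdict.

- **Force:** while the tube slid on, the upward force reading peaked at about 6 N. The sideways force held at about 7 N while the wall held the button in. At the click the tube was drawn down (readings to about -9 N). I stopped about 2 mm further down and released it. It then settled down a little further.
- **Button:** in the scene picture the outer outline of the button head is the same as when it stood fully out at the start. Only its upper part is now hidden by the tube wall.
- **Tube pose:** the fit to the pictures puts the hole's middle about 59 mm above the gland. The axis is within about 1 mm of the stub's, and the yaw is -10.1°, against about -10° for the stub.
- **Less certain:** that fit also gave a tilt of about 2°, under the 4.6° limit. Its corner residuals were 2–3 pixels, so the tilt figure is rough. The button detector returned nothing in the last picture, so the button check rests on the outline alone.
- **Bystanders:** spacer, float, flange and grommet were all found within about 4 mm of where they started, which is about the detector's accuracy. The gripper was touching nothing, with force near 0.

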